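Heft the paper-covered weights and stack them in their caddy

TASK

Three paper-covered weights on the conservation bench look alike but are filled differently. Heft them to judge which is heaviest, then put them away flat in the wooden caddy as one straight pile lined up with it: heaviest at the bottom, middle one next, lightest on top. Set each one down rather than dropping it, let go, and leave the paste jar, brush and magnifier where they are.

Things in the scene. Friction and masses are not known exactly. Their poses are not given: they have to be found in the camera images.
- weight_a_center (a point): one of three like paper-covered weights: white block 90 mm long (x), 56 wide (y), 40 high (z), flat on the table; point at its centre, 20 mm up; balanced there. They differ only in mass: one about 0.70 kg, one 0.45, one 0.20 (each within 0.05); which is which changes each start and is not told by look or name. Grip across the 56 mm width
- weight_b_center (a point): one of three like paper-covered weights: white block 90 mm long (x), 56 wide (y), 40 high (z), flat on the table; point at its centre, 20 mm up; balanced there. They differ only in mass: one about 0.70 kg, one 0.45, one 0.20 (each within 0.05); which is which changes each start and is not told by look or name. Grip across the 56 mm width
- weight_c_center (a point): one of three like paper-covered weights: white block 90 mm long (x), 56 wide (y), 40 high (z), flat on the table; point at its centre, 20 mm up; balanced there. They differ only in mass: one about 0.70 kg, one 0.45, one 0.20 (each within 0.05); which is which changes each start and is not told by look or name. Grip across the 56 mm width
- caddy: wooden caddy fixed on the table, 136 x 92 mm, long sides open. Origin: centre of its underside; x along its length, y across, z up. Floor 8 mm thick. End boards at its +x and -x ends, 12 mm thick, 104 mm apart inside, tops 70 mm above the table. Along each long side a low lip, 70 mm apart inside, tops 13 mm above the table
- caddy_floor (a point): centre of the caddy's inner floor, 8 mm above the table. A weight lies over it with its length along the caddy's x; in a pile of three the weights' centres are 20, 60 and 100 mm above this point, the top two rising past the end boards
- paste_jar: bystander: white plastic jar with grey lid, 68 mm across, 78 mm high, origin at the centre of its underside; leave alone
- brush: bystander: flat wooden-backed brush lying on its side, wooden grip 45 x 120 (its y) x 26 mm with pale bristles reaching 45 mm to its +x, origin at the centre of its underside; leave alone
- loupe: bystander: small round stand magnifier, black with a lens on top, 48 mm across, 42 mm high, origin at the centre of its underside; leave alone
Things that resemble listed ones, but are neither listed nor needed, are in the scene too. Leave any orange or purple look-alike of the part that bears weight_a_center alone.

How it is judged:
By the outcome, as a careful person would: the job done as asked, in the order asked, and still so for the second after the job is handed in, with the robot touching nothing.
It also fails if it takes over 72 s, if anything falls off the work surface, if the arm or the gripper's body presses on something with over 40 N, if the wrist force passes 120 N, or if a joint passes its speed limit or range.

ROBOT

A 6-joint arm with a two-finger parallel gripper is mounted at the origin on the work surface. World frame = base frame: x ahead of the robot, y to its left, z up, the work surface at z = 0. Lengths are in m, angles in rad, forces in N, time in s.
With the tool pointing down it reaches from about 0.35 to 0.975 m from the base axis. Payload 4.9 kg.
Tool frame: the origin (TCP) lies at the very end of the fingers, on their centre line; the grasp point (between the pads) lies 19 mm behind it (ctrl.pinch_z is the distance from the TCP to the grasp point, in m); z points along the fingers, y is the direction in which the jaws open and shut (so a half turn about z gives the same grasp; the last joint's range is limited). The gripper opens to 85 mm and grips with 20 to 120 N. Pads are 22 mm wide; open, the fingers measure 114 mm over their backs; the gripper's body (76 mm by 85 mm) begins 54 mm behind the grasp point. The pads swing forward as they close: fully open they stand 13 mm farther back than shut.
Start: joints at [-1.445, 0.053, 1.613, -0, 1.476, -0.119], TCP at [0.151, -0.606, 0.231] pointing down, gripper open.
Joint ranges: [-3.01, 3.01], [-1.01, 2.22], [0.06, 2.58], [-1.02, 4.17], [0.09, 2.62], [-3.14, 3.14]. Speed limits (rad/s): [2.57, 2.57, 3.14, 3.14, 3.14, 3.14].

INTERFACE

Orientations are given as a rotation vector (axis times angle).
In Python, from station import ctrl gives the robot as it stands.
- The arm moves only by the tool carry_out, never from a script. Its argument "series" is a list of rows, each a list of 7 numbers: the shift along the world's x, y, z each as a share of 0.025 m, from -1 to 1, then the turn, a rotation vector about the world's x, y, z each as a share of 0.1 rad, from -1 to 1, then the opening, from 0 (shut) to 1 (fully open). A call has 1 to 12 rows; each row shifts and turns the commanded pose from where the row before left it; what a row does not reach is not made up. A row lasts 1/10 s, in which the tool goes at most 50 mm and 8.59 degrees, less where a joint would pass 70% of its speed; a pose out of reach is approached as far as the arm can. A call with a number of a shift or a turn outside -1 to 1 is refused whole. A call with a gripper value outside its range is refused whole. The fingers move at their own pace and stop on an object; "grip_force" is the grip in N (left out, the last holds). Time passes only in rows, so rows that do not move let the fingers close. It gives the time, the measured TCP pose, the force and the opening at its end, in the units of the state.
- ctrl.get_obs(): the state, without advancing time (a new reading comes with each control period).
- ctrl.get_image(name): name is "scene" or "side" or "wrist"; returns a dict with "frame" (384x512x3 uint8, blue, green, red), "fx", "fy", "cx", "cy" (pixels), "k1" (the pictures are not rectified: a ray, as slopes to the right and down, at radius r is drawn at 1 + k1 r^2 times it, then the intrinsics apply), "R" (3x3) and "t" (3): a world point X has camera coordinates R X + t; the wrist camera has in their place "hand_eye" (4x4, takes a point from camera to tool coordinates, whose origin is the TCP and whose axes are the flange's). Camera axes: x right, y down, z forward; pixel columns grow to the right and rows downward; lengths in m; the calibration is good to about 2 mm. A picture is of the moment at which its call begins: read the wrist's pose just before it. There is no depth.
- ctrl.finish_job(): hands the job in, once; it reports no verdict.
Trained networks look in a picture, given as the dict that the camera call returned (one of the last four; its "shot" number tells which), for a name from the list of things; names that differ only in an ending like _2 or _b are one class to them, and where a whole thing is asked for, a point or a joint stands for the part that bears it (a point fixed in the world has none). Each returns a list of dicts, best first, with "p" (0 to 1); they miss things now and then, are a little off and sometimes report something else, mostly with a low value. They report only what shows in the picture. A call takes as long as a camera call. They do not tell look-alikes from the thing itself.
- ctrl.trace(picture, name): "mask" (384x512 bool, what is visible of it) and "rect" ([left, top, width, height] as shares, 0 to 1, of the picture: columns of its width, rows of its height, round what is visible of it).
- ctrl.mark_of(picture, name): "position" ([column, row] as shares, 0 to 1, of the picture: columns of its width, rows of its height: a listed point, or the origin of a listed thing).
The state is a dict: "t": time; "q": joint angles; "dq": joint speeds; "effort": joint torques, N m; "tool_pos": TCP position; "tool_rot": TCP orientation; "contact_force": force on the tool from outside, world axes, zero at the start; "wrist_torque": the same for the moment, N m; "opening": finger opening in m.
Only numpy, scipy, OpenCV 4.12 (cv2) and the standard library are available. Lean on these libraries where they do the work, as an engineer would, in place of code of your own. Each camera call takes 0.05 s, during which the arm holds its last target.

## Working session

There is one attempt and no reset: what is moved stays moved. The work goes in short steps, Python scripts to look and compute and a tool call to move; the robot and the scene stay as the last step left them, time stands still between calls to the robot, and variables do not carry over. Pictures are saved under pics/ and viewed, and the job is handed in when it is done.

Besides the shell and the picture viewer there is one more tool, called after "Request:" as a command line: name --pt "numbers of a row" for each row, then --argument value for the rest. carry_out: Moves the arm, as the interface text tells. Shift numbers are shares of 0.025 m and turn numbers shares of 0.1 rad, none past 1 either way. Its arguments: {"type":"object","properties":{"series":{"type":"array"},"grip_force":{"type":"number"}},"required":["series"]}

```bash
mkdir -p pics; ls; cat > h.py <<'E'
import numpy as np, cv2
from station import ctrl
E
python3 - <<'E'
from h import *
o=ctrl.get_obs(); print(o)
for n in ("scene","side","wrist"):
    p=ctrl.get_image(n); cv2.imwrite(f"pics/{n}0.png",p["frame"])
    print(n,{k:v for k,v in p.items() if k!="frame"})
    for w in ("weight_a_center","caddy","caddy_floor","paste_jar","brush","loupe"):
        print(w,[(round(d["p"],2),np.round(np.array(d["position"])*[512,384],1).tolist()) for d in ctrl.mark_of(p,w)])
E
```

```text
pics
{'t': 0.0, 'q': array([-1.44499483e+00,  5.33392466e-02,  1.61431373e+00,  1.35416727e-05,
        1.47599522e+00, -1.18979095e-01]), 'dq': array([-1.99914281e-04, -5.96551334e-04, -3.55715399e-04, -2.42551878e-03,
       -9.04380837e-05, -3.10032489e-04]), 'effort': array([ 4.84518150e-04, -3.93687236e+01, -3.70177674e+01,  1.75845565e-05,
        7.17350253e-03, -1.05603453e-05]), 'tool_pos': array([ 0.15140187, -0.60573578,  0.23006215]), 'tool_rot': array([-3.11605249e+00, -3.83288276e-01, -1.01526072e-05]), 'contact_force': array([0.3088955 , 1.3664169 , 0.25345268]), 'wrist_torque': array([-0.03408119,  0.02604179, -0.02222734]), 'opening': 0.08545083994413115}
scene {'fx': 404.50533069272194, 'fy': 404.50533069272194, 'cx': 252.44874797372714, 'cy': 195.77698793757276, 'k1': -0.050068991671389326, 'R': array([[ 0.11468205,  0.99340027, -0.00198209],
       [ 0.72247056, -0.08477397, -0.68618486],
       [-0.68182426,  0.07726108, -0.7274245 ]]), 't': array([-0.02872232, -0.4309336 ,  1.65255385]), 'shot': 1}
weight_a_center [(0.92, [326.8, 247.1]), (0.9, [278.3, 203.4]), 
[... 764 characters left out ...]
]
paste_jar [(0.87, [256.9, 158.3])]
brush [(0.96, [280.1, 188.9])]
loupe [(0.93, [213.0, 303.4]), (0.61, [227.4, 242.0])]
wrist {'fx': 343.89185895829286, 'fy': 343.89185895829286, 'cx': 258.57964780495485, 'cy': 191.58804824216023, 'k1': -0.07423160893438667, 'hand_eye': array([[ 7.08012053e-05, -9.60375925e-01, -2.78707870e-01,
         7.04881424e-02],
       [ 9.99999978e-01,  1.23000407e-04, -1.69802978e-04,
         1.80662111e-03],
       [ 1.97355873e-04, -2.78707852e-01,  9.60375913e-01,
        -1.42705411e-01],
       [ 0.00000000e+00,  0.00000000e+00,  0.00000000e+00,
         1.00000000e+00]]), 'shot': 3}
weight_a_center []
caddy []
caddy_floor []
paste_jar []
brush []
loupe []
```

```bash
python3 - <<'E'
import cv2
a=cv2.imread('pics/scene0.png')[120:300,110:390]; b=cv2.imread('pics/side0.png')[100:340,150:390]
cv2.imwrite('pics/s0c.png',cv2.resize(a,None,fx=2.8,fy=2.8,interpolation=cv2.INTER_CUBIC)); cv2.imwrite('pics/d0c.png',cv2.resize(b,None,fx=2.5,fy=2.5,interpolation=cv2.INTER_CUBIC))
E
```

```text
(no output)
```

View pics/scene0.png

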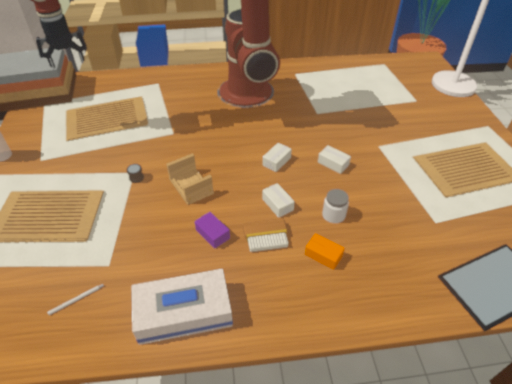

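View pics/s0c.png

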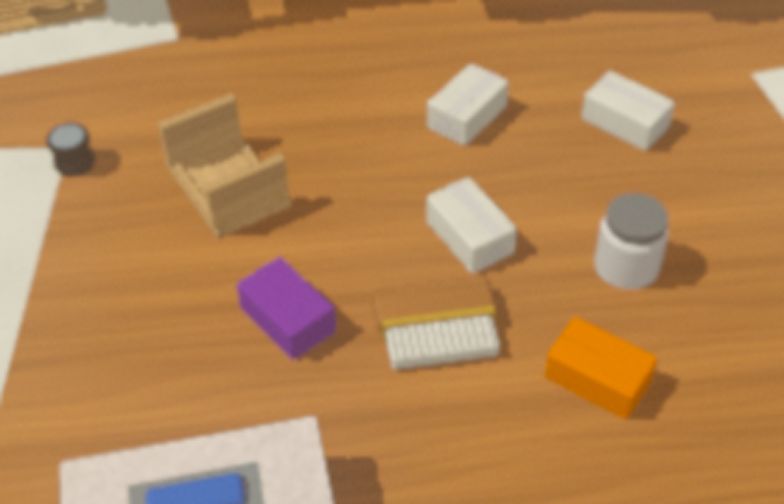

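View pics/d0c.png

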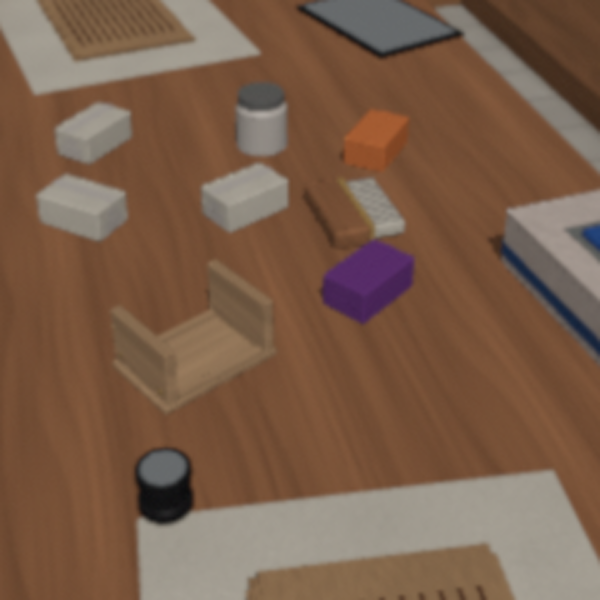

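```bash
cat > h.py <<'E'
import numpy as np, cv2
from station import ctrl
from scipy.optimize import minimize
from scipy.spatial.transform import Rotation as Ro
S=4
def cam(p,obs=None):
    if "R" in p: return p["R"],p["t"],p
    T=np.eye(4);T[:3,:3]=Ro.from_rotvec(obs["tool_rot"]).as_matrix();T[:3,3]=obs["tool_pos"]
    M=np.linalg.inv(T@p["hand_eye"]); return M[:3,:3],M[:3,3],p
def proj(c,X):
    R,t,p=c; Y=np.atleast_2d(X)@R.T+t; s=Y[:,:2]/Y[:,2:]; r2=(s**2).sum(1,keepdims=True)
    return s*(1+p["k1"]*r2)*[p["fx"],p["fy"]]+[p["cx"],p["cy"]]
def ray(c,uv):
    R,t,p=c; d=(np.array(uv)-[p["cx"],p["cy"]])/[p["fx"],p["fy"]]; s=d.copy()
    for _ in range(20): s=d/(1+p["k1"]*(s@s))
    v=R.T@np.array([s[0],s[1],1]); return -R.T@t, v/np.linalg.norm(v)
def onz(c,uv,z): o,v=ray(c,uv); return o+v*(z-o[2])/v[2]
def tri(rs):
    A=np.zeros((3,3));b=np.zeros(3)
    for o,v in rs: P=np.eye(3)-np.outer(v,v);A+=P;b+=P@o
    return np.linalg.solve(A,b)
BOX=[((0,0,0),(.09,.056,.04))]
CAD=[((0,0,.004),(.136,.092,.008)),((.058,0,.035),(.012,.092,.07)),((-.058,0,.035),(.012,.092,.07)),((0,.0405,.0065),(.136,.011,.013)),((0,-.0405,.0065),(.136,.011,.013))]
g=np.array([[a,b,c] for a in(-.5,.5) for b in(-.5,.5) for c in(-.5,.5)])
def render(c,parts,x,y,z,yaw,win):
    l,t,w,h=win; m=np.zeros((h*S,w*S),np.uint8); R=Ro.from_euler('z',yaw).as_matrix()
    for ctr,sz in parts:
        P=(np.array(ctr)+g*np.array(sz))@R.T+[x,y,z]
        uv=(proj(c,P)+.5-[l,t])*S-.5
        cv2.fillConvexPoly(m,cv2.convexHull(np.round(uv*16).astype(np.int32)),255,shift=4)
    return cv2.resize(m,(w,h),interpolation=cv2.INTER_AREA)/255.
def fit(views,parts,x0,free_z=True,verbose=0):
    # views: list of (cam, mask)
    W=[]
    for c,m in views:
        ys,xs=np.nonzero(m); l,t=max(xs.min()-12,0),max(ys.min()-12,0)
        w,h=min(xs.max()+13,512)-l,min(ys.max()+13,384)-t
        W.append((c,m[t:t+h,l:l+w].astype(float),(l,t,w,h)))
    def f(v):
        x=x0+v*[.01,.01,.005,.1]
        if not free_z:x[2]=x0[2]
        return sum(np.abs(render(c,parts,*x,w)-m).sum()/m.sum() for c,m,w in W)
    best=None
    for dy in np.arange(0,np.pi,np.pi/8) if np.isnan(x0[3]) else [x0[3]]:
        x0=np.array(x0,float);x0[3]=dy
        r=minimize(f,np.zeros(4),method='Nelder-Mead',options=dict(initial_simplex=np.vstack([np.zeros(4),np.eye(4)*[1,1,1,2]]),maxiter=250))
        x=x0+r.x*[.01,.01,.005,.1]
        if best is None or r.fun<best[1]:best=(x,r.fun)
    return best
def white(p,uv,th=None):
    f=p["frame"].astype(int); m=((f.max(2)-f.min(2))<45)&(f.min(2)>95)
    n,L=cv2.connectedComponents(m.astype(np.uint8),connectivity=4); u,v=int(round(uv[0])),int(round(uv[1]))
    return L==L[v,u]
E
cat > a.py <<'E'
from h import *
sc=ctrl.get_image("scene");sd=ctrl.get_image("side");cs,cd=cam(sc),cam(sd)
for n,u,v in (("W1",(277,157),(188,152)),("W2",(334,159),(183,182)),("W3",(278,200),(248,179))):
    # which pairs? triangulate residual
    pass
U=[(277,157),(334,159),(278,200)];V=[(188,152),(183,182),(248,179)]
for i in range(3):
    print(i,np.round(onz(cs,U[i],.03),3),[np.round(onz(cd,V[j],.03),3).tolist() for j in range(3)])
for i in range(3):
    a=onz(cs,U[i],.03); j=min(range(3),key=lambda j:np.linalg.norm(a-onz(cd,V[j],.03)))
    m1,m2=white(sc,U[i]),white(sd,V[j]); b=fit([(cs,m1),(cd,m2)],BOX,[a[0],a[1],.02,np.nan])
    print(i,j,m1.sum(),m2.sum(),np.round(b[0],4),round(b[1],3))
ms,md=ctrl.trace(sc,"caddy"),ctrl.trace(sd,"caddy")
for k,c,p in ((ms,cs,sc),(md,cd,sd)): print([(d["p"],d["mask"].sum(),d["rect"]) for d in k])
a=onz(cs,(190,186),.01)
b=fit([(cs,ms[0]["mask"]),(cd,md[0]["mask"])],CAD,[a[0],a[1],0,np.nan]); print("caddy",b)
for n,z in (("paste_jar",0),("brush",0),("loupe",0)):
    k1=ctrl.mark_of(sc,n);k2=ctrl.mark_of(sd,n)
    print(n,[np.round(onz(c,np.array(k[0]["position"])*[512,384],z),3) for c,k in((cs,k1),(cd,k2))])
E
python3 a.py
```

```text
0 [0.456 0.057 0.03 ] [[0.478, 0.23, 0.03], [0.444, 0.046, 0.03], [0.633, 0.013, 0.03]]
1 [0.487 0.241 0.03 ] [[0.478, 0.23, 0.03], [0.444, 0.046, 0.03], [0.633, 0.013, 0.03]]
2 [0.646 0.03  0.03 ] [[0.478, 0.23, 0.03], [0.444, 0.046, 0.03], [0.633, 0.013, 0.03]]
0 1 518 678 [0.4427 0.0605 0.0209 2.3978] 0.172
1 0 546 509 [0.4755 0.2458 0.0204 0.8332] 0.198
2 2 655 649 [0.6355 0.0312 0.0218 0.3982] 0.184
[(0.93, np.int64(1440), [0.325, 0.4044, 0.084, 0.125])]
[(0.67, np.int64(603), [0.3912, 0.7263, 0.0523, 0.0763]), (0.66, np.int64(2077), [0.3787, 0.5326, 0.1369, 0.1604])]
caddy (array([ 5.25475102e-01, -2.28687204e-01, -1.54369488e-05,  4.46844909e-01]), np.float64(1.037571497089715))
paste_jar [array([ 0.694,  0.197, -0.   ]), array([0.689, 0.193, 0.   ])]
brush [array([ 0.74 , -0.028,  0.   ]), array([ 0.729, -0.015,  0.   ])]
loupe [array([ 0.446, -0.4  ,  0.   ]), array([ 0.465, -0.392,  0.   ])]
```

```bash
cat > b.py <<'E'
from h import *
sc=ctrl.get_image("scene");sd=ctrl.get_image("side");cs,cd=cam(sc),cam(sd)
ms,md=ctrl.trace(sc,"caddy"),ctrl.trace(sd,"caddy")
m2=[d for d in md if d["rect"][1]<.6][0]
best=None
for y in np.arange(0,np.pi,np.pi/8):
    b=fit([(cs,ms[0]["mask"]),(cd,m2["mask"])],CAD,[.525,-.14,0,y])
    if best is None or b[1]<best[1]:best=b
print("caddy",best)
L=[(BOX,[.4427,.0605,.0209,2.3978]),(BOX,[.4755,.2458,.0204,.8332]),(BOX,[.6355,.0312,.0218,.3982]),(CAD,best[0])]
for n,p,c,roi in (("s1",sc,cs,(110,120,280,180)),("d1",sd,cd,(150,100,240,240))):
    l,t,w,h=roi;k=3 if w>240 else 2.5
    f=cv2.resize(p["frame"][t:t+h,l:l+w],None,fx=2.8 if k==3 else k,fy=2.8 if k==3 else k,interpolation=cv2.INTER_CUBIC);k=2.8 if k==3 else k
    for P,x in L:
        R=Ro.from_euler('z',x[3]).as_matrix()
        for ctr,sz in P:
            uv=((proj(c,(np.array(ctr)+g*np.array(sz))@R.T+x[:3])+.5-[l,t])*k-.5).round().astype(int)
            for i in range(8):
                for j in range(i):
                    if (g[i]!=g[j]).sum()==1: cv2.line(f,tuple(map(int,uv[i])),tuple(map(int,uv[j])),(0,0,255),1)
    cv2.imwrite(f"pics/{n}.png",f)
E
python3 b.py
```

```text
caddy (array([ 5.26184668e-01, -2.28391964e-01,  2.69221802e-04,  4.47067674e-01]), np.float64(0.15081085228893298))
```

View pics/s1.png

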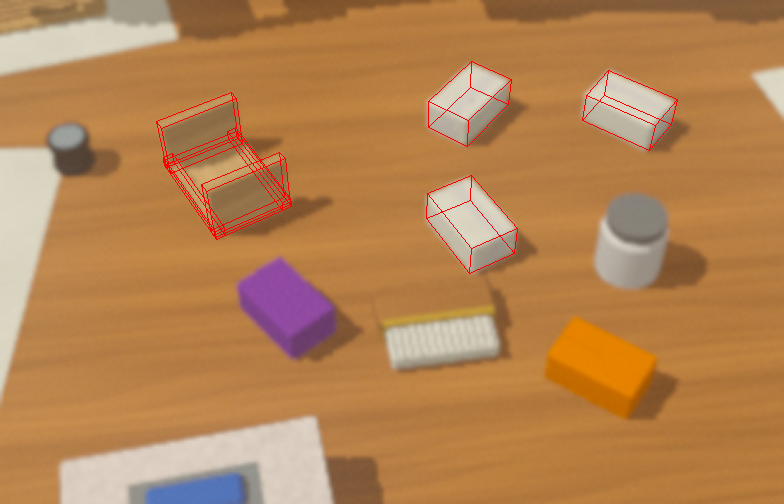

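View pics/d1.png

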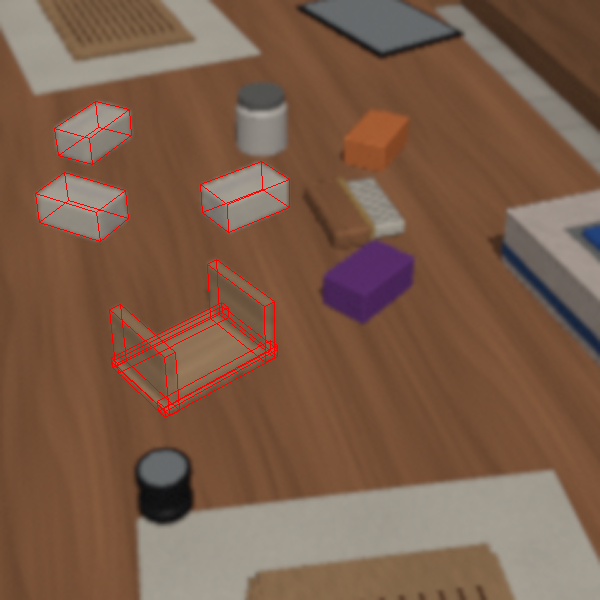

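White blocks at scene px (277,157), (334,159) and (278,200) are the weights. The purple (212,230) and orange (325,251) blocks are the look-alikes to leave, and the enlarged crop confirms this. The box-model overlays fit in both views, at height about 20 mm. I'm moving over the caddy for a wrist look.

Request:
carry_out --pt "0.95 0.95 0 0 0 0.17 1" --pt "0.95 0.95 0 0 0 0.17 1" --pt "0.95 0.95 0 0 0 0.17 1" --pt "0.95 0.95 0 0 0 0.17 1" --pt "0.95 0.95 0 0 0 0.17 1" --pt "0.95 0.95 0 0 0 0.17 1" --pt "0.95 0.95 0 0 0 0.17 1" --pt "0.95 0.95 0 0 0 0.17 1" --pt "0.95 0.95 0 0 0 0.17 1" --pt "0.95 0.95 0 0 0 0.17 1" --pt "0.95 0.95 0 0 0 0.17 1" --pt "0.95 0.95 0 0 0 0.17 1" --grip_force 40

```text
t: 2.95
tool_pos: [0.4374, -0.3203, 0.2315]
tool_rot: [3.062, 0.7, 0.0]
contact_force: [-0.1, -0.2, -0.1]
opening: 0.0849
```

Request:
carry_out --pt "0.9 0.93 0 0 0 0 1" --pt "0.9 0.93 0 0 0 0 1" --pt "0.9 0.93 0 0 0 0 1" --pt "0.9 0.93 0 0 0 0 1" --pt "0 0 0 0 0 0 1" --pt "0 0 0 0 0 0 1"

```text
t: 3.55
tool_pos: [0.5266, -0.228, 0.2312]
tool_rot: [3.062, 0.701, -0.001]
contact_force: [-0.5, 0.4, -1.2]
opening: 0.0852
```

```bash
cat >> h.py <<'E'
def yaw(o):
    M=Ro.from_rotvec(o["tool_rot"]).as_matrix(); return np.arctan2(M[1,0],M[0,0])
def st():
    o=ctrl.get_obs(); print("t",round(o["t"],2),"pos",np.round(o["tool_pos"],4),"yaw",round(yaw(o),4),"tilt",np.round(Ro.from_rotvec(o["tool_rot"]).as_matrix()[:2,2],3),"F",np.round(o["contact_force"],2),"op",round(o["opening"],4),"eff",np.round(o["effort"][1:3],2)); return o
def draw(p,c,L,fn,k=1.5):
    f=cv2.resize(p["frame"],None,fx=k,fy=k,interpolation=cv2.INTER_CUBIC)
    for P,x in L:
        R=Ro.from_euler('z',x[3]).as_matrix()
        for ctr,sz in P:
            uv=((proj(c,(np.array(ctr)+g*np.array(sz))@R.T+x[:3])+.5)*k-.5).round().astype(int)
            for i in range(8):
                for j in range(i):
                    if (g[i]!=g[j]).sum()==1: cv2.line(f,tuple(map(int,uv[i])),tuple(map(int,uv[j])),(0,0,255),1)
    cv2.imwrite(fn,f)
E
python3 - <<'E'
from h import *
o=st(); p=ctrl.get_image("wrist"); c=cam(p,o)
ms=ctrl.trace(p,"caddy"); print([(d["p"],d["mask"].sum(),np.round(d["rect"],2)) for d in ms])
x0=[.5262,-.2284,0,.447]
b=fit([(c,ms[0]["mask"])],CAD,x0,free_z=False); print(b)
draw(p,c,[(CAD,b[0])],"pics/w1.png")
E
```

```text
t 3.55 pos [ 0.5266 -0.228   0.2312] yaw 0.4502 tilt [-0. -0.] F [-0.52  0.36 -1.18] op 0.0852 eff [-33.93 -37.21]
[(0.84, np.int64(12430), array([0.4 , 0.25, 0.2 , 0.37]))]
(array([ 0.5267828 , -0.22858207,  0.00247897,  0.4501774 ]), np.float64(0.03492120581136718))
```

View pics/w1.png

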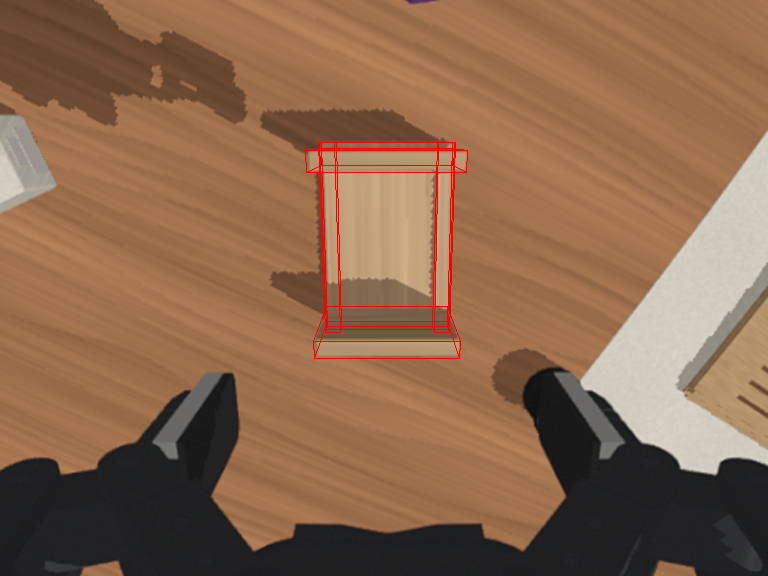

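Request:
carry_out --pt "0.4 0.94 -0.1 0 0 -0.05 1" --pt "0.4 0.94 -0.1 0 0 -0.05 1" --pt "0.4 0.94 -0.1 0 0 -0.05 1" --pt "0.4 0.94 -0.1 0 0 -0.05 1" --pt "0.4 0.94 -0.1 0 0 -0.05 1" --pt "0.4 0.94 -0.1 0 0 -0.05 1" --pt "0.4 0.94 -0.1 0 0 -0.05 1" --pt "0.4 0.94 -0.1 0 0 -0.05 1" --pt "0.4 0.94 -0.1 0 0 -0.05 1" --pt "0.4 0.94 -0.1 0 0 -0.05 1" --pt "0.4 0.94 -0.1 0 0 0 1" --pt "0 0 0 0 0 0 1"

```text
t: 4.85
tool_pos: [0.6367, 0.0312, 0.2033]
tool_rot: [-3.078, -0.624, 0.001]
contact_force: [-0.4, 0.1, -0.6]
opening: 0.0851
```

```bash
cat > wl.py <<'E'
from h import *
import sys
L=[[.4427,.0605,.02,2.3978],[.4755,.2458,.02,.8332],[.6355,.0312,.02,.3982]]
o=st(); p=ctrl.get_image("wrist"); c=cam(p,o)
ms=ctrl.trace(p,"weight_a_center"); D=[]
for d in ms:
    m=d["mask"]; ys,xs=np.nonzero(m); uv=[xs.mean(),ys.mean()]; a=onz(c,uv,.025); edge=xs.min()==0 or xs.max()==511 or ys.min()==0 or ys.max()==383
    col=p["frame"][m].mean(0).round()
    j=min(range(3),key=lambda j:np.hypot(*(a[:2]-L[j][:2]))); 
    print(round(d["p"],2),m.sum(),np.round(uv),np.round(a,3),"edge" if edge else "",col,"near",j+1)
    if not edge and np.hypot(*(a[:2]-L[j][:2]))<.03:
        b=fit([(c,m)],BOX,L[j]); print("  W%d"%(j+1),np.round(b[0],4),round(b[1],3))
        b=fit([(c,m)],BOX,L[j],free_z=False); print("    zfix",np.round(b[0],4),round(b[1],3)); D.append((BOX,[*b[0][:2],.02,b[0][3]]))
draw(p,c,D,sys.argv[1])
E
python3 wl.py pics/w2.png
```

```text
t 4.85 pos [0.6367 0.0312 0.2033] yaw 0.4 tilt [-0.001  0.001] F [-0.38  0.09 -0.57] op 0.0851 eff [-40.88 -37.  ]
0.87 5951 [258. 168.] [0.637 0.031 0.025]  [183. 195. 199.] near 3
  W3 [0.6359 0.03   0.0158 0.4381] 0.022
    zfix [0.6369 0.0304 0.022  0.4334] 0.034
```

View pics/w2.png

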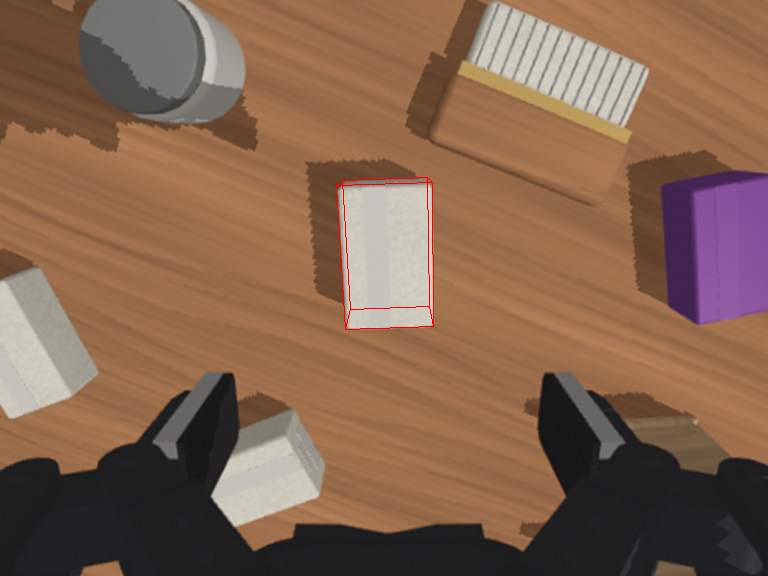

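```bash
cat > hf.py <<'E'
from h import *
A=[]
for i in range(8):
    ctrl.get_image("wrist"); o=ctrl.get_obs(); A.append([*o["contact_force"],*o["wrist_torque"],*o["effort"][1:3]])
A=np.array(A); print("mean",A.mean(0).round(3)); print("std",A.std(0).round(3)); st()
E
python3 hf.py
```

```text
mean [-4.0000e-02  2.3100e-01  1.4700e-01  1.5000e-02  8.0000e-03  1.3000e-02
 -4.0805e+01 -3.6574e+01]
std [0.57  0.286 0.28  0.013 0.03  0.032 0.098 0.011]
t 5.35 pos [0.6364 0.0296 0.2039] yaw 0.398 tilt [ 0. -0.] F [ 0.1  -0.25 -0.25] op 0.085 eff [-40.93 -36.59]
```

Request:
carry_out --pt "0 0 -1 0 0 0.17 1" --pt "0 -0.04 -1 0 0 0.17 1" --pt "0 0 -1 0 0 0 1" --pt "0 0 -1 0 0 0 1" --pt "0 0 -1 0 0 0 1" --pt "0 0 -1 0 0 0 1" --pt "0 0 -0.8 0 0 0 1" --pt "0 0 -0.5 0 0 0 1" --pt "0 0 -0.42 0 0 0 1" --pt "0 0 0 0 0 0 1"

```text
t: 6.35
tool_pos: [0.6356, 0.0292, 0.0095]
tool_rot: [-3.068, -0.674, 0.004]
contact_force: [0.4, -0.1, 0.4]
opening: 0.0855
```

```bash
python3 -c "
from h import *
st();p=ctrl.get_image('wrist');cv2.imwrite('pics/g1.png',p['frame'])"
```

```text
t 6.35 pos [0.6356 0.0292 0.0095] yaw 0.4328 tilt [-0.002  0.   ] F [ 0.4  -0.09  0.42] op 0.0855 eff [-44.61 -31.78]
```

View pics/g1.png

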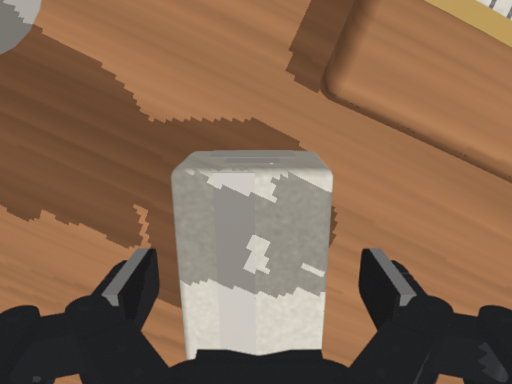

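Request:
carry_out --pt "0 0 0 0 0 0 0" --pt "0 0 0 0 0 0 0" --pt "0 0 0 0 0 0 0" --pt "0 0 0 0 0 0 0" --pt "0 0 0 0 0 0 0" --pt "0 0 0 0 0 0 0" --grip_force 50

```text
t: 7.0
tool_pos: [0.6374, 0.0298, 0.0126]
tool_rot: [-3.068, -0.674, -0.003]
contact_force: [-2.1, 1.7, 5.8]
opening: 0.055
```

Request:
carry_out --pt "0 0 0.5 0 0 0 0" --pt "0 0 1 0 0 0 0" --pt "0 0 1 0 0 0 0" --pt "0 0 1 0 0 0 0" --pt "0 0 1 0 0 0 0" --pt "0 0 0.5 0 0 0 0" --pt "0 0 0 0 0 0 0" --pt "0 0 0 0 0 0 0"

```text
t: 7.8
tool_pos: [0.6354, 0.0291, 0.1342]
tool_rot: [-3.068, -0.674, 0.004]
contact_force: [-1.0, -0.4, -7.7]
opening: 0.0552
```

```bash
python3 hf.py
```

```text
mean [ 1.0300e-01  3.0000e-02 -6.9640e+00 -2.3000e-02  9.0000e-03  8.0000e-03
 -4.6535e+01 -3.9168e+01]
std [0.49  0.591 0.562 0.019 0.035 0.02  0.509 0.458]
t 8.2 pos [0.6362 0.0292 0.1351] yaw 0.4329 tilt [-0.001  0.   ] F [ 1.07 -0.52 -7.42] op 0.0553 eff [-46.03 -38.77]
```

Request:
carry_out --pt "-0.4 -0.94 0 0 0 0.08 0" --pt "-0.4 -0.94 0 0 0 0.08 0" --pt "-0.4 -0.94 0 0 0 0 0" --pt "-0.4 -0.94 0 0 0 0 0" --pt "-0.4 -0.94 0 0 0 0 0" --pt "-0.4 -0.94 0 0 0 0 0" --pt "-0.4 -0.94 0 0 0 0 0" --pt "-0.4 -0.94 0 0 0 0 0" --pt "-0.4 -0.94 0 0 0 0 0" --pt "-0.4 -0.94 0 0 0 0 0" --pt "-0.4 -0.92 0 0 0 0 0" --pt "0 0 0 0 0 0 0"

```text
t: 9.4
tool_pos: [0.5255, -0.2315, 0.136]
tool_rot: [3.062, 0.694, -0.001]
contact_force: [-0.4, 0.4, -6.6]
opening: 0.0552
```

```bash
cat > inh.py <<'E'
from h import *
import sys
P=[]
for i in range(4):
    o=st(); p=ctrl.get_image("wrist"); P.append([*o["tool_pos"],yaw(o)])
c=cam(p,o); print("avg",np.mean(P,0).round(4))
D=[]
for n,parts,x0 in (("caddy",CAD,[.5268,-.2286,0,.45]),("weight_a_center",BOX,[*np.mean(P,0)[:2],o["tool_pos"][2]+.01,yaw(o)])):
    for d in ctrl.trace(p,n):
        print(n,round(d["p"],2),d["mask"].sum(),np.round(d["rect"],2))
    D.append((parts,x0))
draw(p,c,D,sys.argv[1])
E
python3 inh.py pics/h1.png
```

```text
t 9.4 pos [ 0.5255 -0.2315  0.136 ] yaw 0.4456 tilt [-0.    -0.002] F [-0.38  0.42 -6.6 ] op 0.0552 eff [-39.07 -38.64]
t 9.45 pos [ 0.5261 -0.2301  0.136 ] yaw 0.4463 tilt [ 0. -0.] F [ 0.55  0.82 -7.32] op 0.0553 eff [-39.24 -38.86]
t 9.5 pos [ 0.5264 -0.2291  0.1359] yaw 0.4475 tilt [0. 0.] F [-0.65 -0.1  -5.94] op 0.0547 eff [-39.3  -38.92]
t 9.55 pos [ 0.5266 -0.2286  0.1358] yaw 0.4485 tilt [0.    0.001] F [ 0.51  0.82 -6.86] op 0.0554 eff [-39.31 -38.91]
avg [ 0.5261 -0.2298  0.1359  0.447 ]
caddy 0.63 7507 [0.35 0.24 0.29 0.16]
```

View pics/h1.png

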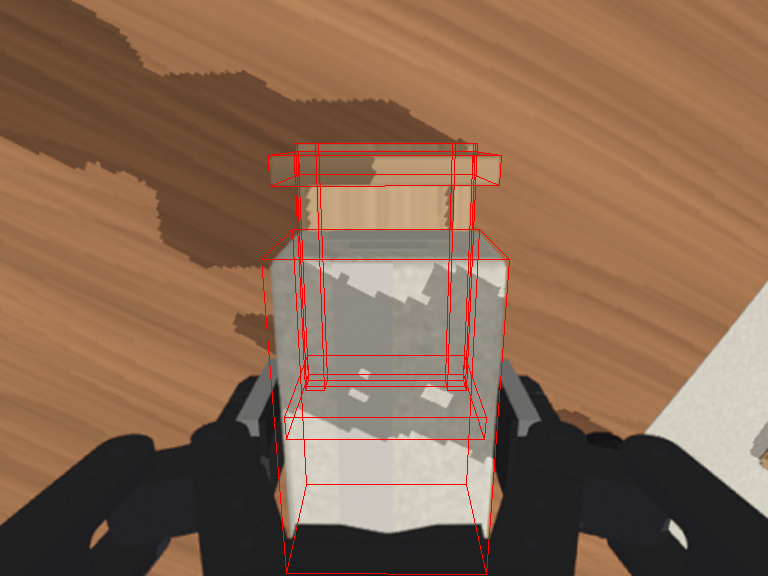

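Request:
carry_out --pt "0 0 -0.8 0 0 0 0" --pt "0 0 -1 0 0 0 0" --pt "0 0 -1 0 0 0 0" --pt "0 0 -0.8 0 0 0 0" --pt "0 0 -0.4 0 0 0 0" --pt "0 0 -0.3 0 0 0 0" --pt "0 0 -0.2 0 0 0 0" --pt "0 0 -0.08 0 0 0 0" --pt "0 0 0 0 0 0 0" --pt "0 0 0 0 0 0 0"

```text
t: 10.7
tool_pos: [0.5271, -0.2292, 0.0222]
tool_rot: [3.062, 0.699, 0.002]
contact_force: [0.1, -0.2, -6.6]
opening: 0.0551
```

```bash
python3 -c "
from h import *
for i in range(3): st();p=ctrl.get_image('side')
cv2.imwrite('pics/p1.png',cv2.resize(p['frame'][150:300,140:340],None,fx=3,fy=3))"
```

```text
t 10.7 pos [ 0.5271 -0.2292  0.0222] yaw 0.4487 tilt [ 0.001 -0.001] F [ 0.14 -0.22 -6.6 ] op 0.0551 eff [-41.59 -34.35]
t 10.75 pos [ 0.5271 -0.2292  0.0222] yaw 0.4488 tilt [ 0.001 -0.001] F [-0.09  0.19 -6.85] op 0.0549 eff [-41.68 -34.43]
t 10.8 pos [ 0.527  -0.2292  0.0221] yaw 0.4488 tilt [ 0.001 -0.001] F [ 0.2   0.18 -6.87] op 0.0549 eff [-41.77 -34.52]
```

View pics/p1.png

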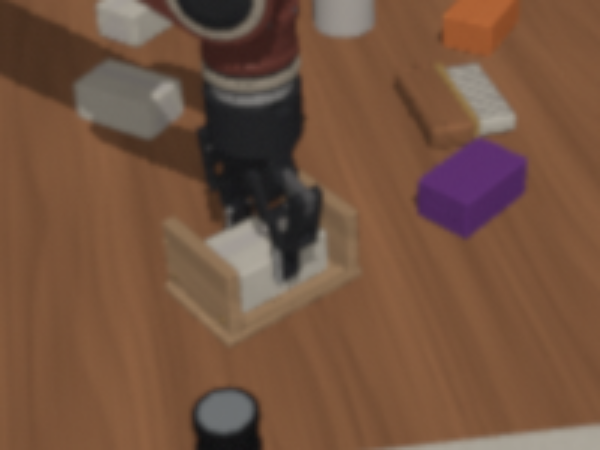

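Inside the end boards, still fully carried. I'll lower it in small steps to contact.

Request:
carry_out --pt "0 0 -0.08 0 0 0 0" --pt "0 0 -0.04 0 0 0 0" --pt "0 0 0 0 0 0 0" --pt "0 0 0 0 0 0 0"

```text
t: 11.25
tool_pos: [0.5271, -0.2293, 0.0206]
tool_rot: [3.063, 0.699, 0.0]
contact_force: [-5.3, 1.7, 6.7]
opening: 0.0551
```

Request:
carry_out --pt "0 0 0 0 0 0 0.85" --pt "0 0 0 0 0 0 0.9" --pt "0 0 0 0 0 0 1" --pt "0 0 0 0 0 0 1" --pt "0 0 0.4 0 0 0 1" --pt "0 0 1 0 0 0 1" --pt "0 0 1 0 0 0 1" --pt "0 0 1 0 0 0 1" --pt "0 0 1 0 0 0 1" --pt "0 0 1 0 0 0 1" --pt "0 0 1 0 0 0 1" --pt "0 0 1 0 0 0 1"

```text
t: 12.45
tool_pos: [0.5265, -0.2288, 0.2052]
tool_rot: [3.062, 0.699, 0.001]
contact_force: [0.2, -1.0, -1.1]
opening: 0.0857
```

```bash
cat > pl.py <<'E'
from h import *
import sys
ztop=float(sys.argv[2])
ctrl.get_image("wrist");ctrl.get_image("wrist");o=st(); p=ctrl.get_image("wrist"); c=cam(p,o)
D=[(CAD,[.5268,-.2286,0,.45])]
for d in ctrl.trace(p,"weight_a_center"):
    m=d["mask"]; ys,xs=np.nonzero(m); a=onz(c,[xs.mean(),ys.mean()],ztop)
    print(round(d["p"],2),m.sum(),np.round(a,3))
    if np.hypot(a[0]-.527,a[1]+.229)<.04:
        b=fit([(c,m)],BOX,[.527,-.229,ztop-.02,.45],free_z=False); print(" ",np.round(b[0],4),round(b[1],3)); D.append((BOX,[*b[0][:2],ztop-.02,b[0][3]]))
draw(p,c,D,sys.argv[1])
E
python3 pl.py pics/pl1.png .048
```

```text
t 12.55 pos [ 0.5287 -0.2301  0.209 ] yaw 0.4489 tilt [ 0.008 -0.005] F [ 0.29  0.4  -0.02] op 0.0853 eff [-32.88 -34.83]
0.84 6125 [ 0.531 -0.229  0.048]
  [ 0.5277 -0.231   0.0335  0.4525] 0.026
```

View pics/pl1.png

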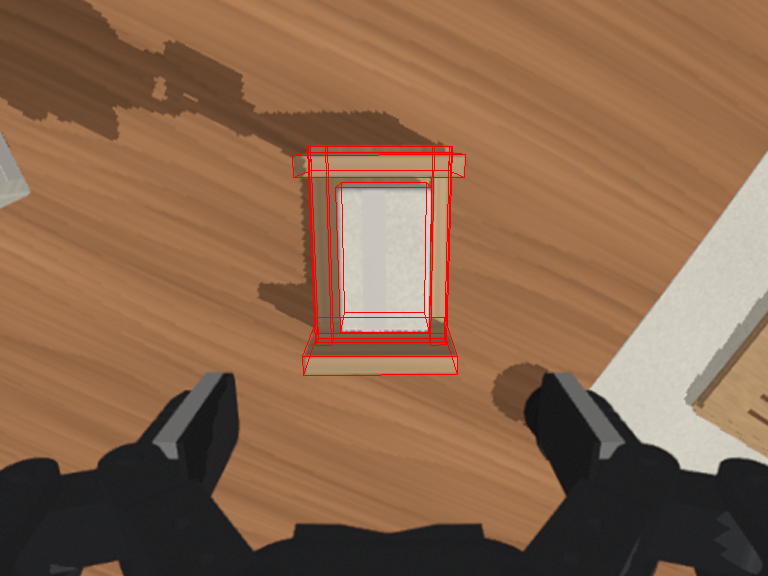

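Request:
carry_out --pt "-0.28 0.96 0 0 0 -1 1" --pt "-0.28 0.96 0 0 0 -1 1" --pt "-0.28 0.96 0 0 0 -1 1" --pt "-0.28 0.96 0 0 0 -1 1" --pt "-0.28 0.96 0 0 0 -1 1" --pt "-0.28 0.96 0 0 0 -1 1" --pt "-0.28 0.96 0 0 0 -1 1" --pt "-0.28 0.96 0 0 0 -1 1" --pt "-0.28 0.96 0 0 0 -1 1" --pt "-0.28 0.96 0 0 0 -1 1" --pt "-0.28 0.96 0 0 0 -1 1" --pt "-0.28 0.96 0 0 0 -0.9 1"

```text
t: 13.85
tool_pos: [0.441, 0.0601, 0.2013]
tool_rot: [2.925, -1.143, -0.005]
contact_force: [-0.5, -0.5, -0.0]
opening: 0.0857
```

Request:
carry_out --pt "0 0 0 0 0 0 1" --pt "0 0 0 0 0 0 1" --pt "0 0 0 0 0 0 1"

```text
t: 14.15
tool_pos: [0.4423, 0.0586, 0.2025]
tool_rot: [2.928, -1.137, -0.002]
contact_force: [-0.7, -0.4, -1.1]
opening: 0.0851
```

```bash
python3 wl.py pics/w3.png
```

```text
t 14.15 pos [0.4423 0.0586 0.2025] yaw -0.741 tilt [-0.001 -0.   ] F [-0.69 -0.44 -1.06] op 0.0851 eff [-20.83 -36.9 ]
```

View pics/w3.png

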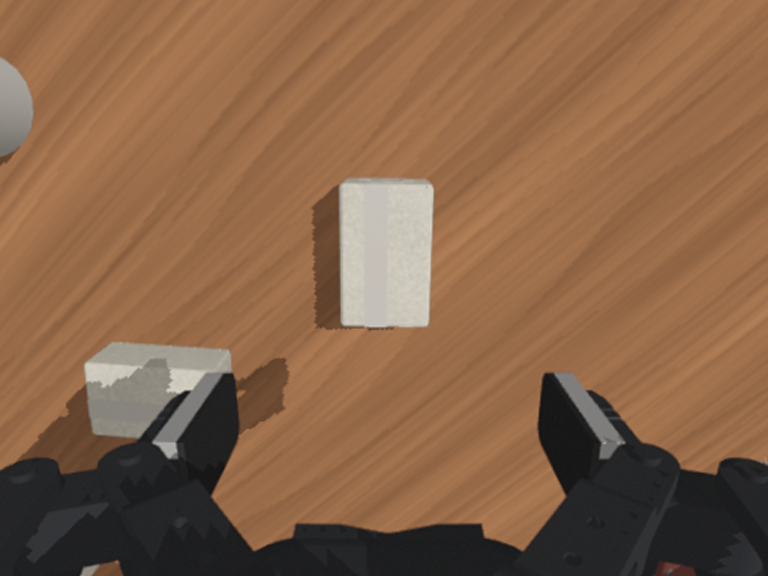

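```bash
python3 - <<'E'
from h import *
ctrl.get_image("wrist");o=st();p=ctrl.get_image("wrist");c=cam(p,o)
m=white(p,(265,170)); print(m.sum())
b=fit([(c,m)],BOX,[.4427,.0605,.02,2.3978-np.pi],free_z=False);print(b)
b=fit([(c,m)],BOX,[.4427,.0605,.02,2.3978-np.pi]);print(b)
E
```

```text
t 14.3 pos [0.4426 0.0584 0.2031] yaw -0.7421 tilt [-0. -0.] F [-0.52  0.03  0.02] op 0.0857 eff [-20.73 -36.98]
6017
(array([ 0.44425636,  0.05746793,  0.02456012, -0.75314523]), np.float64(0.025124891239527217))
(array([ 0.44395022,  0.05785736,  0.01620797, -0.75470184]), np.float64(0.017032134442608687))
```

Request:
carry_out --pt "0.06 -0.03 -1 0 0 -0.11 1" --pt "0 0 -1 0 0 0 1" --pt "0 0 -1 0 0 0 1" --pt "0 0 -1 0 0 0 1" --pt "0 0 -1 0 0 0 1" --pt "0 0 -1 0 0 0 1" --pt "0 0 -0.8 0 0 0 1" --pt "0 0 -0.5 0 0 0 1" --pt "0 0 -0.4 0 0 0 1" --pt "0 0 0 0 0 0 1" --pt "0 0 0 0 0 0 0" --pt "0 0 0 0 0 0 0"

```text
t: 15.55
tool_pos: [0.445, 0.0584, 0.012]
tool_rot: [-2.921, 1.154, -0.003]
contact_force: [0.2, -0.6, 0.8]
opening: 0.0587
```

Request:
carry_out --pt "0 0 0 0 0 0 0" --pt "0 0 0 0 0 0 0" --pt "0 0 0 0 0 0 0" --pt "0 0 0 0 0 0 0"

```text
t: 15.95
tool_pos: [0.4453, 0.0584, 0.0122]
tool_rot: [-2.921, 1.153, -0.004]
contact_force: [-0.1, 0.5, 5.9]
opening: 0.0554
```

Request:
carry_out --pt "0 0 0.5 0 0 0 0" --pt "0 0 1 0 0 0 0" --pt "0 0 1 0 0 0 0" --pt "0 0 1 0 0 0 0" --pt "0 0 1 0 0 0 0" --pt "0 0 1 0 0 0 0" --pt "0 0 0.5 0 0 0 0" --pt "0 0 0 0 0 0 0" --pt "0 0 0 0 0 0 0"

```text
t: 16.85
tool_pos: [0.4433, 0.0584, 0.1598]
tool_rot: [2.922, -1.154, -0.002]
contact_force: [-0.4, 0.0, -1.8]
opening: 0.0553
```

```bash
python3 hf.py
```

```text
mean [ 2.9900e-01  1.6000e-01 -2.2460e+00  1.0000e-03 -1.0000e-03 -7.0000e-03
 -2.2560e+01 -3.7491e+01]
std [0.539 0.498 0.389 0.044 0.035 0.017 0.287 0.337]
t 17.25 pos [0.4437 0.0584 0.1602] yaw -0.7522 tilt [-0.001  0.   ] F [ 0.56 -0.37 -2.76] op 0.055 eff [-22.27 -37.2 ]
```

W1 ≈ 0.23 kg, so it is the lightest, and the first at ≈ 0.71 kg is the heaviest. I'm setting W1 back down.

Request:
carry_out --pt "0 0 -0.8 0 0 0 0" --pt "0 0 -1 0 0 0 0" --pt "0 0 -1 0 0 0 0" --pt "0 0 -1 0 0 0 0" --pt "0 0 -1 0 0 0 0" --pt "0 0 -0.6 0 0 0 0" --pt "0 0 -0.3 0 0 0 0" --pt "0 0 -0.15 0 0 0 0" --pt "0 0 -0.08 0 0 0 0" --pt "0 0 0 0 0 0 0"

```text
t: 18.25
tool_pos: [0.4446, 0.0584, 0.0132]
tool_rot: [-2.922, 1.154, -0.002]
contact_force: [-0.2, -0.3, -2.3]
opening: 0.055
```

Request:
carry_out --pt "0 0 -0.05 0 0 0 0" --pt "0 0 0 0 0 0 0" --pt "0 0 0 0 0 0 0"

```text
t: 18.55
tool_pos: [0.4449, 0.0584, 0.0122]
tool_rot: [-2.921, 1.154, -0.003]
contact_force: [1.2, -0.3, 0.7]
opening: 0.0551
```

Request:
carry_out --pt "0 0 0 0 0 0 0.85" --pt "0 0 0 0 0 0 1" --pt "0 0 0 0 0 0 1" --pt "0 0 0.5 0 0 0 1" --pt "0 0 1 0 0 0 1" --pt "0 0 1 0 0 0 1" --pt "0 0 1 0 0 0 1" --pt "0 0 1 0 0 0 1" --pt "0 0 1 0 0 1 1" --pt "0 0.2 1 0 0 1 1" --pt "0 0.4 1 0 0 1 1" --pt "0.1 0.6 0 0 0 1 1"

```text
t: 19.75
tool_pos: [0.4488, 0.0885, 0.2045]
tool_rot: [-3.092, 0.545, -0.014]
contact_force: [0.5, 0.1, 1.1]
opening: 0.0853
```

Request:
carry_out --pt "0.1 0.53 0 0 0 1 1" --pt "0.1 0.53 0 0 0 1 1" --pt "0.1 0.53 0 0 0 1 1" --pt "0.1 0.53 0 0 0 1 1" --pt "0.1 0.53 0 0 0 1 1" --pt "0.1 0.53 0 0 0 1 1" --pt "0.1 0.53 0 0 0 1 1" --pt "0.1 0.53 0 0 0 1 1" --pt "0.1 0.53 0 0 0 1 1" --pt "0.1 0.53 0 0 0 1 1" --pt "0.1 0.53 0 0 0 1 1" --pt "0.1 0.53 0 0 0 0.85 1"

```text
t: 20.95
tool_pos: [0.4765, 0.248, 0.1998]
tool_rot: [2.871, 1.276, 0.001]
contact_force: [-0.2, 0.1, -0.9]
opening: 0.0855
```

Request:
carry_out --pt "0 0 0 0 0 0 1" --pt "0 0 0 0 0 0 1" --pt "0 0 0 0 0 0 1"

```text
t: 21.25
tool_pos: [0.4764, 0.2469, 0.1991]
tool_rot: [2.874, 1.268, 0.0]
contact_force: [-0.1, -0.1, -0.3]
opening: 0.0852
```

```bash
cat > ww.py <<'E'
from h import *
import sys
x0=[float(v) for v in sys.argv[2:6]]
ctrl.get_image("wrist");o=st();p=ctrl.get_image("wrist");c=cam(p,o)
uv=proj(c,[x0[0],x0[1],.04])[0]; m=white(p,uv); print(uv,m.sum())
for z in (False,True):
    b=fit([(c,m)],BOX,x0,free_z=z);print(np.round(b[0],4),round(b[1],3))
draw(p,c,[(BOX,b[0])],sys.argv[1])
E
python3 ww.py pics/w4.png .4755 .2458 .02 .8332
```

```text
t 21.3 pos [0.4764 0.2469 0.199 ] yaw 0.8313 tilt [ 0. -0.] F [0.1  0.32 0.72] op 0.0853 eff [-30.48 -36.61]
[257.12400394 173.86544133] 6121
[0.477  0.2433 0.0248 0.767 ] 0.029
[0.4764 0.2427 0.0157 0.7649] 0.017
```

View pics/w4.png

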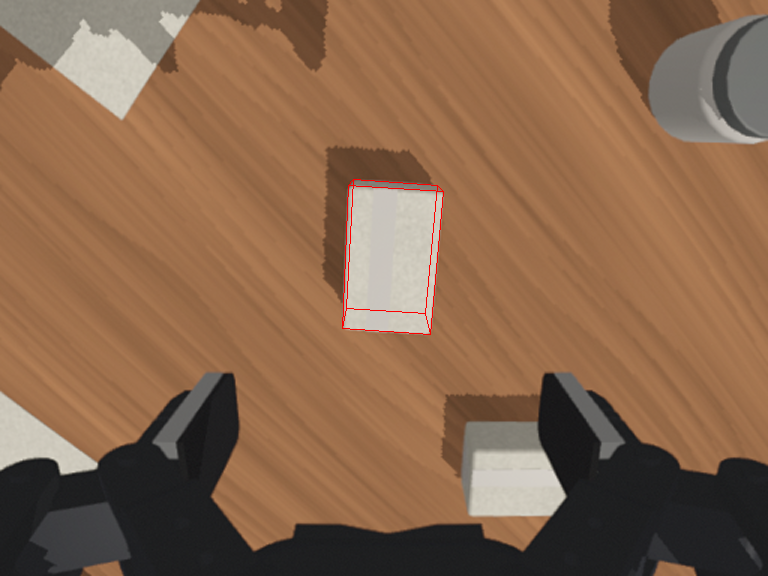

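Request:
carry_out --pt "0 -0.15 -1 0 0 -0.65 1" --pt "0 0 -1 0 0 0 1" --pt "0 0 -1 0 0 0 1" --pt "0 0 -1 0 0 0 1" --pt "0 0 -1 0 0 0 1" --pt "0 0 -1 0 0 0 1" --pt "0 0 -0.8 0 0 0 1" --pt "0 0 -0.4 0 0 0 1" --pt "0 0 -0.3 0 0 0 1" --pt "0 0 0 0 0 0 1" --pt "0 0 0 0 0 0 0" --pt "0 0 0 0 0 0 0"

```text
t: 22.55
tool_pos: [0.4774, 0.244, 0.0126]
tool_rot: [2.913, 1.176, 0.004]
contact_force: [0.5, 0.4, 0.0]
opening: 0.0589
```

Request:
carry_out --pt "0 0 0 0 0 0 0" --pt "0 0 0 0 0 0 0" --pt "0 0 0 0 0 0 0" --pt "0 0 0 0 0 0 0"

```text
t: 22.95
tool_pos: [0.4776, 0.2442, 0.0129]
tool_rot: [-2.913, -1.176, -0.004]
contact_force: [-1.6, 0.1, 5.6]
opening: 0.0551
```

Request:
carry_out --pt "0 0 0.5 0 0 0 0" --pt "0 0 1 0 0 0 0" --pt "0 0 1 0 0 0 0" --pt "0 0 1 0 0 0 0" --pt "0 0 1 0 0 0 0" --pt "0 0 1 0 0 0 0" --pt "0 0 1 0 0 0 0" --pt "0 0 0.5 0 0 0 0" --pt "0 0 0 0 0 0 0" --pt "0 0 0 0 0 0 0"

```text
t: 23.95
tool_pos: [0.4757, 0.2433, 0.1849]
tool_rot: [-2.913, -1.177, 0.003]
contact_force: [0.4, -0.5, -5.3]
opening: 0.0551
```

```bash
python3 hf.py
```

```text
mean [-1.5000e-02  4.3000e-02 -4.9650e+00 -9.0000e-03 -3.0000e-03 -2.0000e-03
 -3.3188e+01 -3.9108e+01]
std [0.559 0.326 0.656 0.031 0.039 0.027 0.372 0.391]
t 24.35 pos [0.4762 0.2435 0.1857] yaw 0.7678 tilt [-0.001 -0.   ] F [-0.31  0.14 -3.92] op 0.0552 eff [-32.82 -38.77]
```

Request:
carry_out --pt "0.1 -0.9 0 0 0 -0.16 0" --pt "0.1 -0.95 0 0 0 -0.16 0" --pt "0.1 -0.95 0 0 0 -0.16 0" --pt "0.1 -0.95 0 0 0 -0.16 0" --pt "0.1 -0.95 0 0 0 -0.16 0" --pt "0.1 -0.95 0 0 0 -0.16 0" --pt "0.1 -0.95 0 0 0 -0.16 0" --pt "0.1 -0.95 0 0 0 -0.16 0" --pt "0.1 -0.95 0 0 0 -0.16 0" --pt "0.1 -0.95 0 0 0 -0.16 0" --pt "0.1 -0.95 0 0 0 -0.16 0" --pt "0.1 -0.95 0 0 0 -0.16 0"

```text
t: 25.55
tool_pos: [0.5065, -0.0411, 0.1863]
tool_rot: [3.013, 0.891, 0.0]
contact_force: [1.2, -0.2, -4.2]
opening: 0.055
```

Request:
carry_out --pt "0.1 -0.95 0 0 0 -0.16 0" --pt "0.1 -0.95 0 0 0 -0.16 0" --pt "0.1 -0.95 0 0 0 -0.16 0" --pt "0.1 -0.95 0 0 0 -0.16 0" --pt "0.1 -0.95 0 0 0 -0.16 0" --pt "0.1 -0.95 0 0 0 -0.16 0" --pt "0.1 -0.95 0 0 0 -0.16 0" --pt "0.14 -0.95 0 0 0 -0.06 0" --pt "0 0 0 0 0 0 0" --pt "0 0 0 0 0 0 0" --pt "0 0 0 0 0 0 0"

```text
t: 26.65
tool_pos: [0.5273, -0.2294, 0.186]
tool_rot: [-3.059, -0.713, 0.0]
contact_force: [0.6, -0.1, -4.4]
opening: 0.0549
```

```bash
python3 inh.py pics/h2.png
```

```text
t 26.65 pos [ 0.5273 -0.2294  0.186 ] yaw 0.4583 tilt [-0.     0.001] F [ 0.59 -0.06 -4.42] op 0.0549 eff [-37.17 -39.04]
t 26.7 pos [ 0.5274 -0.2293  0.1861] yaw 0.4586 tilt [-0.  0.] F [-0.84  0.21 -4.05] op 0.0552 eff [-37.17 -38.95]
t 26.75 pos [ 0.5274 -0.2292  0.1862] yaw 0.4588 tilt [-0.  0.] F [ 0.03  1.03 -3.19] op 0.0552 eff [-37.2  -38.89]
t 26.8 pos [ 0.5275 -0.2293  0.1863] yaw 0.4589 tilt [-0.  0.] F [-0.32 -0.3  -4.15] op 0.0554 eff [-37.22 -38.85]
avg [ 0.5274 -0.2293  0.1861  0.4587]
caddy 0.79 4018 [0.38 0.25 0.24 0.15]
weight_a_center 0.87 1919 [0.44 0.31 0.14 0.08]
weight_a_center 0.6 4091 [0.38 0.25 0.24 0.15]
```

View pics/h2.png

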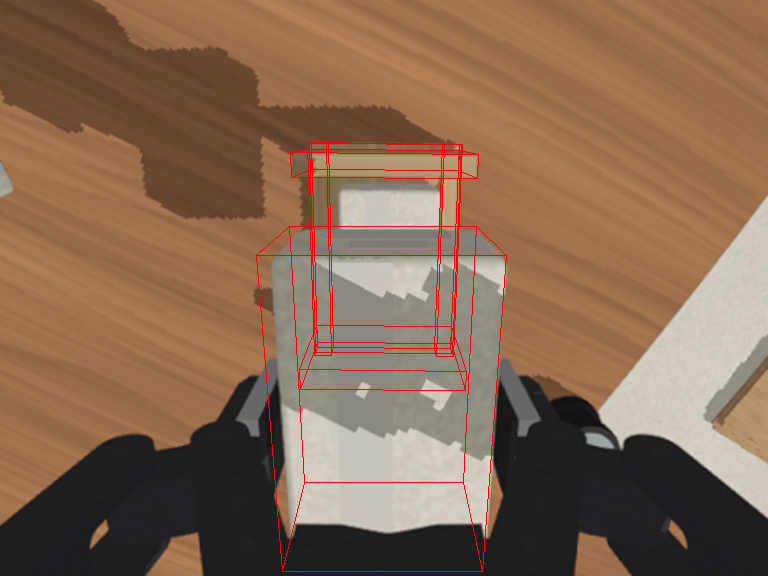

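Request:
carry_out --pt "-0.02 0.04 -0.8 0 0 -0.09 0" --pt "0 0 -1 0 0 0 0" --pt "0 0 -1 0 0 0 0" --pt "0 0 -1 0 0 0 0" --pt "0 0 -0.6 0 0 0 0" --pt "0 0 -0.3 0 0 0 0" --pt "0 0 -0.15 0 0 0 0" --pt "0 0 -0.05 0 0 0 0" --pt "0 0 0 0 0 0 0" --pt "0 0 0 0 0 0 0"

```text
t: 27.95
tool_pos: [0.5277, -0.2296, 0.065]
tool_rot: [3.061, 0.699, 0.002]
contact_force: [-0.7, 0.7, -3.7]
opening: 0.0552
```

Request:
carry_out --pt "0 0 -0.05 0 0 0 0" --pt "0 0 0 0 0 0 0" --pt "0 0 0 0 0 0 0"

```text
t: 28.25
tool_pos: [0.527, -0.2291, 0.0627]
tool_rot: [3.063, 0.699, 0.0]
contact_force: [-0.3, 0.6, -5.5]
opening: 0.055
```

```bash
python3 -c "
from h import *
for i in range(2): st();p=ctrl.get_image('side')
cv2.imwrite('pics/p2.png',cv2.resize(p['frame'][150:300,140:340],None,fx=3,fy=3))"
```

```text
t 28.25 pos [ 0.527  -0.2291  0.0627] yaw 0.4488 tilt [ 0. -0.] F [-0.27  0.58 -5.49] op 0.055 eff [-39.65 -35.13]
t 28.3 pos [ 0.527  -0.2291  0.0626] yaw 0.4488 tilt [ 0. -0.] F [-0.04  0.62 -4.5 ] op 0.0548 eff [-39.64 -35.1 ]
```

View pics/p2.png

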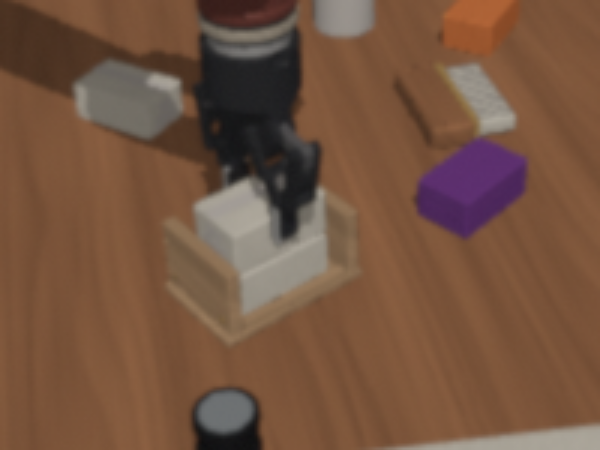

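Request:
carry_out --pt "0 0.02 -0.06 0 0 0 0" --pt "0 0 0 0 0 0 0" --pt "0 0 0 0 0 0 0"

```text
t: 28.65
tool_pos: [0.527, -0.2285, 0.061]
tool_rot: [-3.063, -0.699, 0.0]
contact_force: [0.6, -0.3, -3.6]
opening: 0.0547
```

Request:
carry_out --pt "0 0 -0.05 0 0 0 0" --pt "0 0 0 0 0 0 0" --pt "0 0 0 0 0 0 0"

```text
t: 28.95
tool_pos: [0.5272, -0.2287, 0.0609]
tool_rot: [3.063, 0.699, 0.0]
contact_force: [-5.4, 2.2, 4.8]
opening: 0.0551
```

Request:
carry_out --pt "0 0 0 0 0 0 0.85" --pt "0 0 0 0 0 0 0.9" --pt "0 0 0 0 0 0 1" --pt "0 0 0 0 0 0 1" --pt "0 0 0.4 0 0 0 1" --pt "0 0 1 0 0 0 1" --pt "0 0 1 0 0 0 1" --pt "0 0 1 0 0 0 1" --pt "0 0 1 0 0 0 1" --pt "0 0 1 0 0 0 1" --pt "0 0 1 0 0 0 1" --pt "0 0 0 0 0 0 1"

```text
t: 30.15
tool_pos: [0.5292, -0.2298, 0.2256]
tool_rot: [3.056, 0.698, 0.011]
contact_force: [0.7, 0.1, 0.6]
opening: 0.0857
```

Request:
carry_out --pt "0 0 0 0 0 0 1" --pt "0 0 0 0 0 0 1"

```text
t: 30.35
tool_pos: [0.5263, -0.2282, 0.2184]
tool_rot: [-3.061, -0.699, 0.002]
contact_force: [-0.7, 0.4, -0.4]
opening: 0.0856
```

```bash
python3 pl.py pics/pl2.png .088
```

```text
t 30.45 pos [ 0.5262 -0.2281  0.218 ] yaw 0.4488 tilt [-0.003  0.002] F [ 0.3  -0.45 -0.51] op 0.0854 eff [-34.67 -37.18]
0.71 8 [ 0.568 -0.201  0.088]
```

View pics/pl2.png

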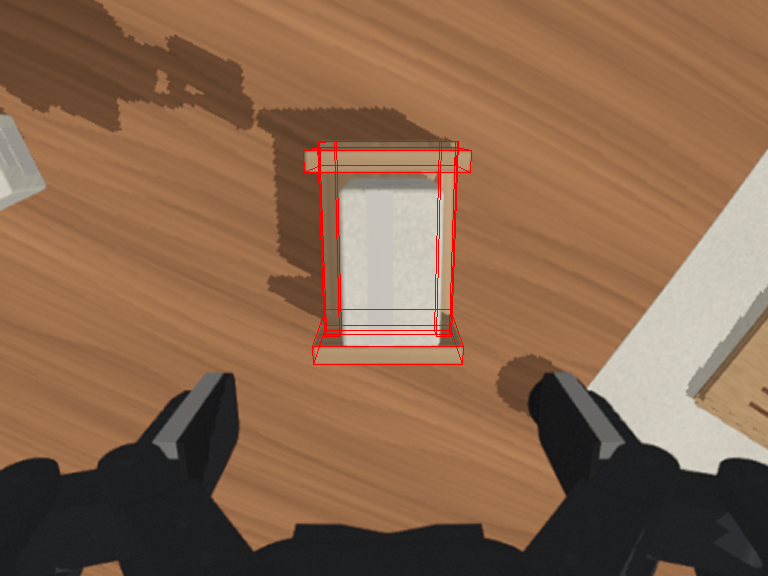

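Request:
carry_out --pt "-0.27 0.95 -0.05 0 0 -1 1" --pt "-0.27 0.95 -0.05 0 0 -1 1" --pt "-0.27 0.95 -0.05 0 0 -1 1" --pt "-0.27 0.95 -0.05 0 0 -1 1" --pt "-0.27 0.95 -0.05 0 0 -1 1" --pt "-0.27 0.95 -0.05 0 0 -1 1" --pt "-0.27 0.95 -0.05 0 0 -1 1" --pt "-0.27 0.95 -0.05 0 0 -1 1" --pt "-0.27 0.95 -0.05 0 0 -1 1" --pt "-0.27 0.95 -0.05 0 0 -1 1" --pt "-0.27 0.95 -0.05 0 0 -1 1" --pt "-0.27 0.95 -0.05 0 0 -1 1"

```text
t: 31.75
tool_pos: [0.4453, 0.0573, 0.2042]
tool_rot: [2.92, -1.159, -0.001]
contact_force: [0.5, -0.2, -0.4]
opening: 0.0855
```

Request:
carry_out --pt "0 0 0 0 0 0 1" --pt "0 0 0 0 0 0 1" --pt "0 0 0 0 0 0 1"

```text
t: 32.05
tool_pos: [0.4461, 0.0558, 0.2047]
tool_rot: [2.922, -1.152, -0.0]
contact_force: [-0.4, -0.4, -0.5]
opening: 0.0855
```

```bash
python3 ww.py pics/w5.png .4443 .0580 .02 -.753
```

```text
t 32.1 pos [0.4462 0.0557 0.2047] yaw -0.7516 tilt [-0. -0.] F [ 0.03  0.4  -0.36] op 0.0857 eff [-21.13 -36.99]
[256.85449782 176.74256946] 5907
[ 0.444   0.0576  0.0228 -0.7539] 0.026
[ 0.4435  0.0581  0.0153 -0.7548] 0.014
```

View pics/w5.png

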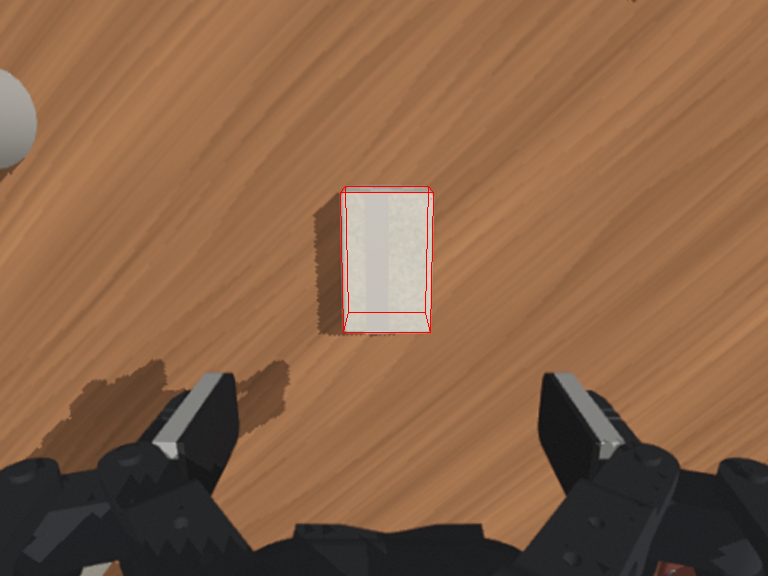

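Request:
carry_out --pt "-0.09 0.09 -1 0 0 0 1" --pt "0 0 -1 0 0 0 1" --pt "0 0 -1 0 0 0 1" --pt "0 0 -1 0 0 0 1" --pt "0 0 -1 0 0 0 1" --pt "0 0 -1 0 0 0 1" --pt "0 0 -0.8 0 0 0 1" --pt "0 0 -0.5 0 0 0 1" --pt "0 0 -0.45 0 0 0 1" --pt "0 0 0 0 0 0 1" --pt "0 0 0 0 0 0 0" --pt "0 0 0 0 0 0 0"

```text
t: 33.35
tool_pos: [0.4448, 0.0586, 0.0122]
tool_rot: [-2.922, 1.152, -0.003]
contact_force: [0.2, -0.1, -0.0]
opening: 0.0592
```

Request:
carry_out --pt "0 0 0 0 0 0 0" --pt "0 0 0 0 0 0 0" --pt "0 0 0 0 0 0 0" --pt "0 0 0 0 0 0 0"

```text
t: 33.75
tool_pos: [0.445, 0.0586, 0.0125]
tool_rot: [-2.922, 1.152, -0.004]
contact_force: [0.0, -0.3, 5.5]
opening: 0.0552
```

Request:
carry_out --pt "0 0 0.5 0 0 0 0" --pt "0 0 1 0 0 0 0" --pt "0 0 1 0 0 0 0" --pt "0 0 1 0 0 0 0" --pt "0 0 1 0 0 0 0" --pt "0 0 1 0 0 0 0" --pt "0 0 1 0 0 0 0" --pt "0 0 1 0 0 0 0" --pt "0 0 0.5 0 0 0 0" --pt "0 0 0 0 0 0 0" --pt "0 0 0 0 0 0 0" --pt "0 0 0 0 0 0 0"

```text
t: 34.95
tool_pos: [0.4427, 0.0587, 0.209]
tool_rot: [2.922, -1.152, -0.005]
contact_force: [-1.0, -0.3, -1.1]
opening: 0.055
```

```bash
python3 hf.py
```

```text
mean [-1.6700e-01  1.9800e-01 -1.6770e+00  2.0000e-03 -8.0000e-03  9.0000e-03
 -2.1676e+01 -3.8341e+01]
std [0.447 0.33  0.391 0.018 0.019 0.029 0.136 0.133]
t 35.35 pos [0.4436 0.0587 0.2108] yaw -0.7512 tilt [-0.  0.] F [ 0.23  0.35 -1.74] op 0.055 eff [-21.56 -38.27]
```

Request:
carry_out --pt "0.27 -0.95 0 0 0 1 0" --pt "0.28 -0.96 0 0 0 1 0" --pt "0.28 -0.96 0 0 0 1 0" --pt "0.28 -0.96 0 0 0 1 0" --pt "0.28 -0.96 0 0 0 1 0" --pt "0.28 -0.96 0 0 0 1 0" --pt "0.28 -0.96 0 0 0 1 0" --pt "0.28 -0.96 0 0 0 1 0" --pt "0.28 -0.96 0 0 0 1 0" --pt "0.28 -0.96 0 0 0 1 0" --pt "0.28 -0.96 0 0 0 1 0" --pt "0.25 -0.94 0 0 0 1 0"

```text
t: 36.55
tool_pos: [0.527, -0.2297, 0.2109]
tool_rot: [-3.061, -0.705, 0.0]
contact_force: [-0.1, -0.3, -1.8]
opening: 0.0553
```

Request:
carry_out --pt "0 0 0 0 0 0 0" --pt "0 0 0 0 0 0 0" --pt "0 0 0 0 0 0 0" --pt "0 0 0 0 0 0 0"

```text
t: 36.95
tool_pos: [0.5266, -0.2278, 0.2111]
tool_rot: [-3.062, -0.7, -0.0]
contact_force: [0.2, 0.5, -2.0]
opening: 0.055
```

```bash
python3 inh.py pics/h3.png
```

```text
t 36.95 pos [ 0.5266 -0.2278  0.2111] yaw 0.4493 tilt [-0.  0.] F [ 0.19  0.54 -1.97] op 0.055 eff [-35.21 -37.88]
t 37.0 pos [ 0.5267 -0.2278  0.2111] yaw 0.4494 tilt [0. 0.] F [-0.92  0.06 -3.2 ] op 0.0548 eff [-35.26 -37.85]
t 37.05 pos [ 0.5267 -0.2279  0.2111] yaw 0.4495 tilt [0. 0.] F [ 0.34  0.13 -1.87] op 0.0551 eff [-35.31 -37.84]
t 37.1 pos [ 0.5267 -0.228   0.2112] yaw 0.4494 tilt [ 0. -0.] F [ 0.59 -0.54 -1.28] op 0.0552 eff [-35.35 -37.83]
avg [ 0.5267 -0.2279  0.2111  0.4494]
weight_a_center 0.64 163 [0.46 0.31 0.11 0.01]
```

View pics/h3.png

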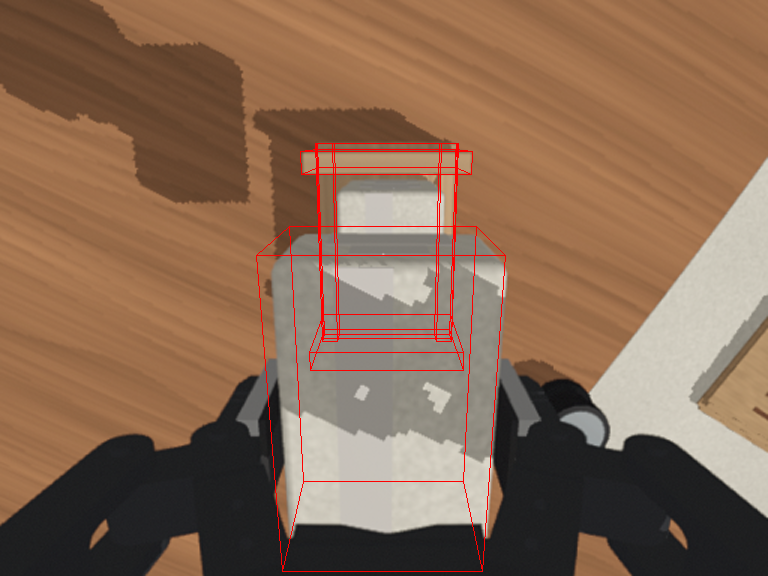

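Request:
carry_out --pt "0.01 -0.02 -0.8 0 0 0 0" --pt "0 0 -1 0 0 0 0" --pt "0 0 -1 0 0 0 0" --pt "0 0 -0.8 0 0 0 0" --pt "0 0 -0.4 0 0 0 0" --pt "0 0 -0.2 0 0 0 0" --pt "0 0 -0.05 0 0 0 0" --pt "0 0 0 0 0 0 0" --pt "0 0 0 0 0 0 0" --pt "0 0 0 0 0 0 0"

```text
t: 38.25
tool_pos: [0.5276, -0.2294, 0.1059]
tool_rot: [3.062, 0.699, 0.002]
contact_force: [0.4, 0.0, -2.1]
opening: 0.0553
```

Request:
carry_out --pt "0 0 -0.06 0 0 0 0" --pt "0 0 0 0 0 0 0" --pt "0 0 0 0 0 0 0"

```text
t: 38.55
tool_pos: [0.5269, -0.2291, 0.1033]
tool_rot: [-3.063, -0.699, 0.0]
contact_force: [-0.0, 0.8, -2.2]
opening: 0.0553
```

```bash
python3 -c "
from h import *
for i in range(2): st();p=ctrl.get_image('side')
cv2.imwrite('pics/p3.png',cv2.resize(p['frame'][150:300,140:340],None,fx=3,fy=3))"
```

```text
t 38.55 pos [ 0.5269 -0.2291  0.1033] yaw 0.4488 tilt [-0.  0.] F [-0.01  0.76 -2.24] op 0.0553 eff [-37.27 -35.14]
t 38.6 pos [ 0.5269 -0.2291  0.1033] yaw 0.4487 tilt [-0.  0.] F [-0.6  -0.4  -1.53] op 0.0553 eff [-37.25 -35.12]
```

View pics/p3.png

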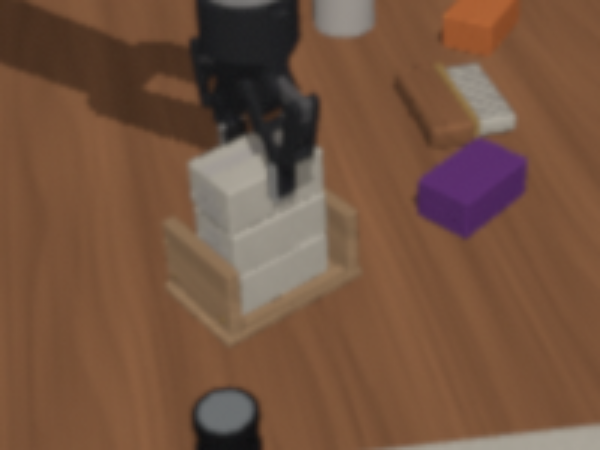

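Aligned, just above W2. I'll nudge +0.5 mm in y and lower to contact.

Request:
carry_out --pt "0 0.02 -0.06 0 0 0 0" --pt "0 0 0 0 0 0 0" --pt "0 0 0 0 0 0 0"

```text
t: 38.95
tool_pos: [0.5269, -0.2285, 0.1016]
tool_rot: [-3.063, -0.699, 0.0]
contact_force: [0.2, -0.6, -1.5]
opening: 0.0551
```

Request:
carry_out --pt "0 0 -0.04 0 0 0 0" --pt "0 0 0 0 0 0 0" --pt "0 0 0 0 0 0 0"

```text
t: 39.25
tool_pos: [0.5269, -0.2286, 0.1007]
tool_rot: [-3.063, -0.699, 0.0]
contact_force: [-0.1, 1.1, -1.3]
opening: 0.0552
```

Request:
carry_out --pt "0 0 -0.03 0 0 0 0" --pt "0 0 0 0 0 0 0" --pt "0 0 0 0 0 0 0"

```text
t: 39.55
tool_pos: [0.5271, -0.2287, 0.1005]
tool_rot: [3.063, 0.699, 0.0]
contact_force: [-1.0, 0.8, 1.3]
opening: 0.0552
```

Contact (force sign reversed, height stopped). I'll release, rise and look.

Request:
carry_out --pt "0 0 0 0 0 0 0.85" --pt "0 0 0 0 0 0 0.9" --pt "0 0 0 0 0 0 1" --pt "0 0 0 0 0 0 1" --pt "0 0 0.4 0 0 0 1" --pt "0 0 1 0 0 0 1" --pt "0 0 1 0 0 0 1" --pt "0 0 1 0 0 0 1" --pt "0 0 1 0 0 0 1" --pt "0 0 1 0 0 0 1" --pt "0 0 0 0 0 0 1" --pt "0 0 0 0 0 0 1"

```text
t: 40.75
tool_pos: [0.5273, -0.2288, 0.2361]
tool_rot: [3.062, 0.699, 0.002]
contact_force: [-0.1, 0.7, -0.0]
opening: 0.0856
```

Request:
carry_out --pt "0 0 0 0 0 0 1" --pt "0 0 0 0 0 0 1"

```text
t: 40.95
tool_pos: [0.5262, -0.2282, 0.2332]
tool_rot: [-3.061, -0.699, 0.003]
contact_force: [-1.0, -0.6, 0.3]
opening: 0.0854
```

```bash
cat > fin.py <<'E'
from h import *
ctrl.get_image("wrist");o=st();p=ctrl.get_image("wrist");c=cam(p,o)
Z=[(CAD,[.5268,-.2286,0,.45])]+[(BOX,[.5268,-.2286,.028+.04*i,.45]) for i in range(3)]
draw(p,c,[Z[0],Z[3]],"pics/f_w.png")
for n,r in (("scene",(150,130,100,90)),("side",(170,150,120,140))):
    q=ctrl.get_image(n);cc=cam(q); draw(q,cc,Z,"pics/t.png",k=6); draw(q,cc,[],"pics/t2.png",k=6)
    l,t,w,h=[6*v for v in r]; k=600/h if h>600 else 1
    a,b=[cv2.imread(f)[t:t+h,l:l+w] for f in("pics/t.png","pics/t2.png")]
    im=np.hstack([a,b]); s=min(800/im.shape[1],600/im.shape[0]); cv2.imwrite(f"pics/f_{n}.png",cv2.resize(im,None,fx=s,fy=s))
E
python3 fin.py
```

```text
t 41.0 pos [ 0.5263 -0.2282  0.2334] yaw 0.4488 tilt [-0.002  0.001] F [-0.15 -0.16 -0.98] op 0.085 eff [-34.31 -37.25]
```

View pics/f_w.png

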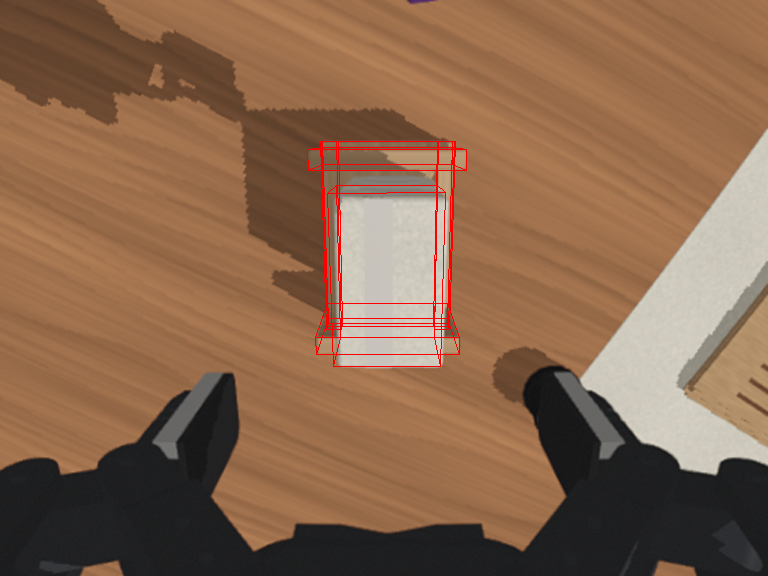

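View pics/f_scene.png

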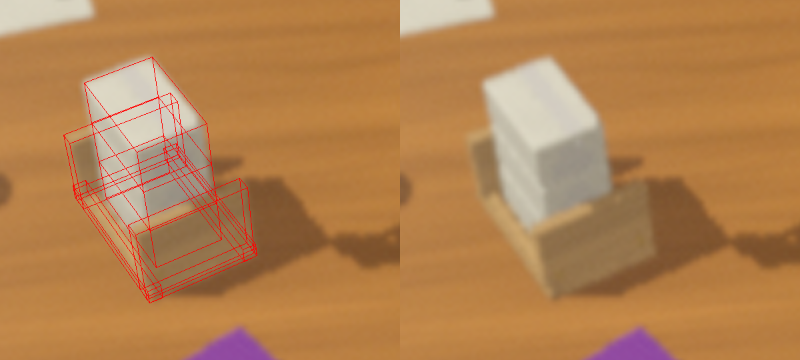

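View pics/f_side.png

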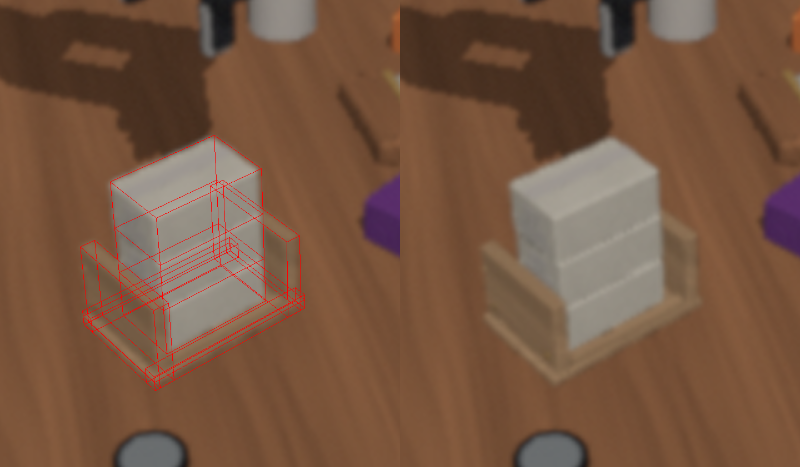

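```bash
python3 -c "
from h import *
st(); print(ctrl.finish_job())"
```

```text
t 41.15 pos [ 0.5267 -0.2284  0.2342] yaw 0.4488 tilt [-0.001  0.001] F [-0.24  0.25 -0.6 ] op 0.0851 eff [-34.03 -37.01]
the job is handed in; nothing more can be done
None
```

The three weights are stacked in the caddy, heaviest at the bottom and lightest on top. I handed the job in at 41 s of the 72 s allowed.

- **Hefting:** the first weight read about 7.0 N (0.71 kg), the second about 2.2 N and then 1.7 N on a second lift (0.2 kg), and the third about 5.0 N (0.50 kg). The mass steps are clear despite about 0.5 N of noise.
- **Placing:** I lowered each weight until the force showed contact, then opened the gripper and rose clear.
- **Last checks:** in the scene and side pictures the pile stands straight and flat between the end boards. It matches the modelled pile to about a pixel or two.
- **Disagreement between cameras:** the wrist camera shows the bottom weight about 2–3 mm and the middle and top ones about 1–2 mm off the caddy's centre line across its width. That is close to the wrist camera's own sideways error of about 2 mm and within the 7 mm of play at the lips, so I left the pile as it was.
- **Network miss:** the trained network sometimes missed a weight in the wrist view, so I used a colour outline for those measurements.
- **Bystanders:** I did not touch the jar, brush, magnifier or the orange and purple look-alikes, but I did not measure their positions again at the end.

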